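# Put the compact pipette back in its cutout tray

### The job

Two hand pipettes were left lying on the lab bench. Put the shorter one back in the grey cutout tray: turn it to match the empty pipette-shaped recess, with its nose in the narrow end, and press it down fully home before letting go. Leave the longer pipette where it lies.

Things in the scene. Friction and masses are not known exactly. Their poses are not given: they have to be found in the camera images.
- short_pipette_mid (a point): Grip centre of the shorter pipette: white plastic, 192 mm long, 90 g, lying flat; point on the handle's midline, 15 mm above its underside, near the balance point. x to the nose, z up. Handle: flat-sided, 36 mm wide (y), 30 tall, x -54 to +51 mm; grip it across y. A finger hook stands out 14 mm on the +y side, x -52 to -36. Plunger 18 mm across to x -66; black round shaft 14 mm across to x +126.
- short_pipette_tip (a point): End of the shorter pipette's nose (8 mm across), 126 mm along +x from its grip centre, at the same height.
- recess (a point): Empty recess in grey tray (244 x 164 x 20 mm, fixed). Point: where the grip centre of the seated pipette goes, 21 mm above the bench, 15 above the recess's black floor; same axes as the pipette (x to the narrow nose end). 14 mm deep, about 8 mm clear all round: handle part 52 mm wide, hook notch on +y, nose slot 30 wide to x +134; finger bays x -26 to +26, y to +-50. A key lies in a slot at y -74.
- long_pipette_mid (a point): Middle of the handle of the longer pipette, to be left alone: same look, 255 mm long, handle 150 mm long, 42 wide, 32 tall, too long for the recess. The point is 16 mm above its underside; x points to its nose, 165 mm away.

How it is judged:
On the way:
1. the shorter pipette is put down or pressed home in the recess by the fingers, not dropped in (contact force between the fingers and short_pipette above 0.3 N and horizontal distance between short_pipette_mid and recess below 0.015 m and z of short_pipette_mid in the frame of recess below 0.007 m and x of short_pipette_tip in the frame of recess above 0.108 m), for 0.1 s.
At the end, for the whole second after the job is handed in: The shorter pipette lies at rest, flat (within 6 degrees) and fully down (within 5 mm) in the recess, its grip centre within 15 mm and its direction within 12 degrees of the recess's, nose in the narrow end; the longer pipette is within 30 mm of where it was (horizontal distance between short_pipette_mid and recess below 0.015 m and z of short_pipette_mid in the frame of recess below 0.005 m and x of short_pipette_tip in the frame of recess above 0.108 m and angle between the x axis of short_pipette_mid and the x axis of recess, either way round below 0.21 rad and angle between short_pipette_mid's own z axis and vertical below 0.1 rad and linear speed of short_pipette below 0.02 m/s and distance of long_pipette_mid from where it was at the start of the episode below 0.03 m); the robot touches nothing.
It fails at once if the longer pipette is moved by more than 30 mm (distance of long_pipette_mid from where it was at the start of the episode above 0.03 m).
It also fails if it takes over 38 s, if anything falls off the work surface, if the arm or the gripper's body presses on something with over 40 N, if the wrist force passes 120 N, or if a joint passes its speed limit or range.

### The arm

A 6-joint arm with a two-finger parallel gripper is mounted at the origin on the work surface. World frame = base frame: x ahead of the robot, y to its left, z up, the work surface at z = 0. Lengths are in m, angles in rad, forces in N, time in s.
With the tool pointing down it reaches from about 0.35 to 0.975 m from the base axis. Payload 4.9 kg.
Tool frame: the origin (TCP) lies at the very end of the fingers, on their centre line; the grasp point (between the pads) lies 19 mm behind it; z points along the fingers, y is the direction in which the jaws open and shut (so a half turn about z gives the same grasp; the last joint's range is limited). The gripper opens to 85 mm and grips with 20 to 120 N. Pads are 22 mm wide; open, the fingers measure 114 mm over their backs; the gripper's body (76 mm by 85 mm) begins 54 mm behind the grasp point. The pads swing forward as they close: fully open they stand 13 mm farther back than shut.
Start: joints at [-1.353, 0.053, 1.613, -0, 1.476, -0.119], TCP at [0.207, -0.59, 0.231] pointing down, gripper open.
Joint ranges: [-3.01, 3.01], [-1.01, 2.22], [0.06, 2.58], [-1.02, 4.17], [0.09, 2.62], [-3.14, 3.14]. Speed limits (rad/s): [2.57, 2.57, 3.14, 3.14, 3.14, 3.14].

### API

Orientations are given as a unit quaternion [w, x, y, z].
In Python, from plant import state, eyes, job_done gives the robot as it stands.
- The arm moves only by the tool apply_moves, never from a script. Its argument "commands" is a list of rows, each an object with "linear": the shift along the tool's x, y, z in m, a list of three; "delta_rot": the turn, a rotation vector about the tool's x, y, z in degrees, a list of three; "fingers": the closure in counts, from 0 (fully open) to 255 (shut). In form: [{"linear": [x, y, z], "delta_rot": [wx, wy, wz], "fingers": fingers}, ...]. A call has exactly 8 rows; each row is the pose to reach, as a shift and turn from the pose commanded when the call began, along the tool's axes at that moment; what a row does not reach only later rows make up. A row lasts 1/10 s, in which the tool goes at most 50 mm and 8.59 degrees, less where a joint would pass 70% of its speed; a pose out of reach is approached as far as the arm can. A call with a gripper value outside its range is refused whole. The fingers move at their own pace and stop on an object; the grip force is fixed at half the most. Time passes only in rows, so rows that repeat a pose let the fingers close, or fill a call up. It gives the time, the measured TCP pose, the force and the opening at its end, in the units of the state.
- state(): the state, without advancing time (a new reading comes with each control period).
- eyes.grab_frame(name): name is "scene" or "top"; returns the picture (420x560x3 uint8, red, green, blue); there is no depth.
- eyes.camera_params(name): a dict with "fx", "fy", "cx", "cy" (pixels), "k1" (the pictures are not rectified: a ray, as slopes to the right and down, at radius r is drawn at 1 + k1 r^2 times it, then the intrinsics apply), "position" and "rotation" of the camera in the world. Camera axes: x right, y down, z forward; pixel columns grow to the right and rows downward; lengths in m; the calibration is good to about 2 mm. A picture is of the moment at which its call begins. camera_params takes no time and is no camera call.
- job_done(): hands the job in, once; it reports no verdict.
The state is a dict: "time": time; "joint_pos": joint angles; "joint_vel": joint speeds; "joint_efforts": joint torques, N m; "tool_pos": TCP position; "tool_rot": TCP orientation; "contact_force": force on the tool from outside, world axes, zero at the start; "ft_torque": the same for the moment, N m; "gripper_width": opening from 0.0 (shut) to 1.0 (fully open).
Only numpy, scipy, OpenCV 4.12 (cv2) and the standard library are available. Lean on these libraries where they do the work, as an engineer would, in place of code of your own. Each camera call takes 0.05 s, during which the arm holds its last target.

## Working session

There is one attempt and no reset: what is moved stays moved. The work goes in short steps, Python scripts to look and compute and a tool call to move; the robot and the scene stay as the last step left them, time stands still between calls to the robot, and variables do not carry over. Pictures are saved under pics/ and viewed, and the job is handed in when it is done.

Besides the shell and the picture viewer there is one more tool, called after "Emit:" by a JSON object that holds its "name" and its "arguments", one argument or row to a line. apply_moves: Moves the arm, as the interface text tells. Its arguments: {"type":"object","properties":{"commands":{"type":"array","items":{"type":"object","properties":{"linear":{"type":"array","items":{"type":"number"}},"delta_rot":{"type":"array","items":{"type":"number"}},"fingers":{"type":"number"}}}}},"required":["commands"]}

```bash
mkdir -p pics; ls
python3 - <<'E'
from plant import state, eyes
import cv2
print(state())
for n in("scene","top"):
    im=eyes.grab_frame(n); cv2.imwrite(f"pics/{n}0.png",im[:,:,::-1]); print(eyes.camera_params(n))
E
```

```text
pics
{'time': 0.0, 'joint_pos': array([-1.35299832e+00,  5.33835000e-02,  1.61432303e+00, -9.15516028e-07,
        1.47599760e+00, -1.18987565e-01]), 'joint_vel': array([ 0.00158828, -0.00125193,  0.00067727, -0.00036068,  0.0004218 ,
       -0.00057655]), 'joint_efforts': array([-2.14913111e-03, -3.93693817e+01, -3.70172596e+01, -2.97317974e-04,
        7.26090831e-03, -2.20269447e-05]), 'tool_pos': array([ 0.20640362, -0.58926144,  0.23002917]), 'tool_rot': array([-1.05442729e-03,  9.85854850e-01,  1.67598033e-01, -5.25928503e-05]), 'contact_force': array([-0.33066683,  0.42098543, -0.38456258]), 'ft_torque': array([-0.03443934,  0.00765604, -0.0156748 ]), 'gripper_width': 1.002148962885658}
{'fx': 540.9401661510423, 'fy': 540.9401661510423, 'cx': 274.33629268489443, 'cy': 204.71574839183143, 'k1': -0.09499283793533027, 'position': array([ 0.91733575, -0.57476172,  0.93515087]), 'rotation': array([-0.30443627,  0.91120503,  0.2629236 , -0.08885457])}
{'fx': 504.38378437125226, 'fy': 504.38378437125226, 'cx': 280.24214647821776, 'cy': 214.10493806283716, 'k1': -0.025137341778331605, 'position': array([ 0.47028411, -0.00960037,  0.96116924]), 'rotation': array([-0.03098781,  0.70716506, -0.70514791,  0.04151818])}
```

View pics/top0.png

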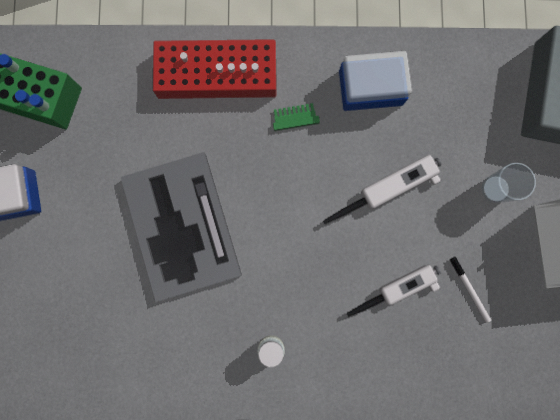

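View pics/scene0.png

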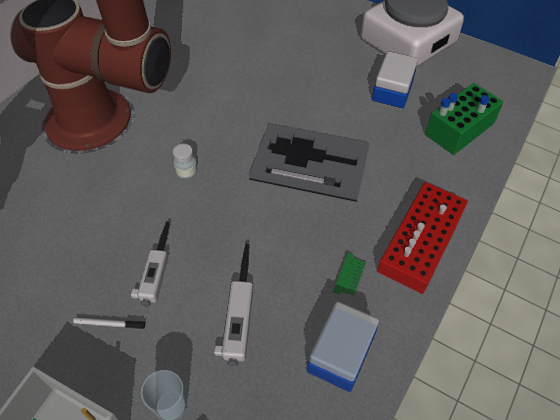

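The top view shows the short pipette with its handle near (410,285) and its nose tip near (348,316). The long one is near (402,182). The tray is near (180,230), with the recess's narrow end up at (157,178). Next I'll zoom in and segment.

```bash
cat > h.py <<'E'
import numpy as np, cv2
from scipy.spatial.transform import Rotation as R
from plant import state, eyes
def cam(n):
    p=eyes.camera_params(n); q=p['rotation']; p['R']=R.from_quat([q[1],q[2],q[3],q[0]]).as_matrix(); return p
def ray(p,uv):
    uv=np.atleast_2d(np.asarray(uv,float)); d=(uv-[p['cx'],p['cy']])/[p['fx'],p['fy']]
    s=d.copy()
    for _ in range(20): s=d/(1+p['k1']*(s**2).sum(1,keepdims=True))
    return np.c_[s,np.ones(len(s))]@p['R'].T
def onz(p,uv,z):
    r=ray(p,uv); return p['position']+r*((z-p['position'][2])/r[:,2])[:,None]
def proj(p,X):
    c=(np.atleast_2d(X)-p['position'])@p['R']; s=c[:,:2]/c[:,2:]; s=s*(1+p['k1']*(s**2).sum(1,keepdims=True))
    return s*[p['fx'],p['fy']]+[p['cx'],p['cy']]
E
python3 - <<'E'
from h import *
t=cv2.imread('pics/top0.png'); 
a=cv2.resize(t[255:330,335:450],None,fx=6,fy=6,interpolation=cv2.INTER_NEAREST)
b=cv2.resize(t[145:310,115:250],None,fx=3.6,fy=3.6,interpolation=cv2.INTER_NEAREST)
cv2.imwrite('pics/a.png',a);cv2.imwrite('pics/b.png',b)
p=cam('top')
g=t.max(2)
# white handle
m=np.zeros_like(g);m[255:330,335:445]=(g[255:330,335:445]>120)*255
n,l,s,c=cv2.connectedComponentsWithStats(m);k=1+np.argmax(s[1:,4]);cn=cv2.findContours((l==k).astype('uint8'),0,1)[0][0]
r=cv2.minAreaRect(cn);print('handle',s[k],r);bx=cv2.boxPoints(r);print(bx,onz(p,bx,.03))
m=np.zeros_like(g);m[145:310,115:250]=(g[145:310,115:250]<45)*255
n,l,s,c=cv2.connectedComponentsWithStats(m)
for i in range(1,n):
    if s[i,4]>60: print('dark',s[i],c[i])
E
```

```text
handle [ 335  255  110   63 4228] ((389.5, 286.0), (62.0, 109.0), 90.0)
[[335. 255.]
 [444. 255.]
 [444. 317.]
 [335. 317.]] [[ 0.49070493 -0.12456189  0.03      ]
 [ 0.49101449 -0.3273459   0.03      ]
 [ 0.37761442 -0.32405331  0.03      ]
 [ 0.37793739 -0.12362927  0.03      ]]
dark [ 150  176   54  105 2118] [174.9598678  228.78045326]
dark [195 187  33  76 270] [211.80740741 229.77037037]
```

View pics/a.png

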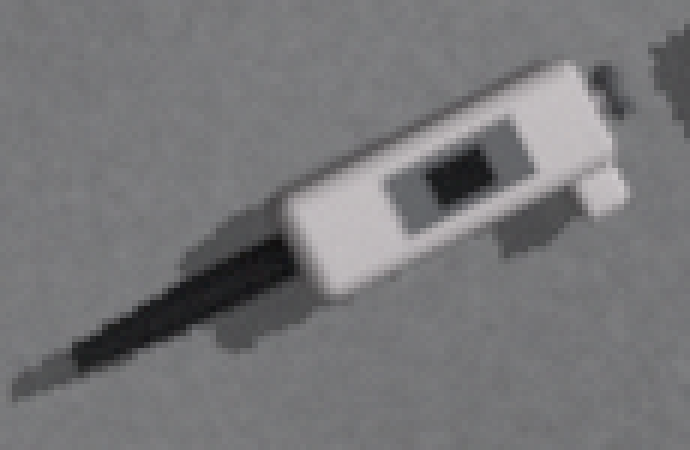

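View pics/b.png

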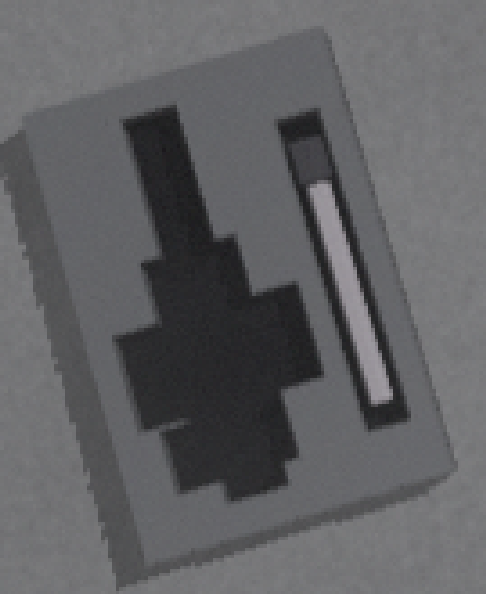

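```bash
cat > fit.py <<'E'
from h import *
def rigid(model,W):
    M=np.array(model,float);mc=M.mean(0);wc=W[:,:2].mean(0)
    H=(M-mc).T@(W[:,:2]-wc); a=np.arctan2(H[0,1]-H[1,0],H[0,0]+H[1,1])
    Rm=np.array([[np.cos(a),-np.sin(a)],[np.sin(a),np.cos(a)]]); t=wc-Rm@mc
    return t,a,(M@Rm.T+t-W[:,:2])*1e3,Rm
E
python3 - <<'E'
from fit import *
p=cam('top');ps=cam('scene')
names=[(134,15),(134,-15),(26,-50),(-26,-50),(26,50),(-26,50),(59,26),(59,-26)]
px=np.array([(122,122),(178,106),(300,281),(322,374),(117,336),(141,430),(142,262),(236,235)])/3.6+[115,145]
W=onz(p,px,.02); t,a,res,Rm=rigid(np.array(names)/1e3,W); print('recess',t,np.degrees(a));print(res.round(1))
pm=[(51,-18),(51,18),(-54,-18),(-54,18)]
qx=np.array([(288,200),(333,297),(573,62),(613,160)])/6+[335,255]
W2=onz(p,qx,.029);t2,a2,r2,R2=rigid(np.array(pm)/1e3,W2);print('pip',t2,np.degrees(a2));print(r2.round(1))
tip=onz(p,np.array([[75,365]])/6+[335,255],.015)[0];print('tip px',tip,'pred',t2+R2@[.126,0],np.linalg.norm(tip[:2]-t2),np.degrees(np.arctan2(*(tip[:2]-t2)[::-1])))
# overlays
def d(img,p,pts,z,col):
    for q in proj(p,np.c_[pts,np.full(len(pts),z)]): cv2.circle(img,tuple(int(round(v*4)) for v in (q+.5)),3,col,-1)
for n,pp,cr in(('top',p,None),('scene',ps,None)):
    im=cv2.resize(cv2.imread(f'pics/{n}0.png'),None,fx=4,fy=4,interpolation=cv2.INTER_CUBIC)
    d(im,pp,np.array(names)/1e3@Rm.T+t,.02,(0,255,255)); d(im,pp,np.array(pm)/1e3@R2.T+t2,.03,(0,0,255)); d(im,pp,np.array([[.126,0]])@R2.T+t2,.015,(0,255,0))
    for nm,c in(('rec',t),('pip',t2)):
        u=(proj(pp,[[*c,.02]])[0]*4).astype(int); u=np.maximum(u,[250,220]); cv2.imwrite(f'pics/ov_{n}_{nm}.png',im[u[1]-220:u[1]+220,u[0]-250:u[0]+250])
ims=[np.hstack([cv2.resize(cv2.imread(f'pics/ov_{n}_{m}.png'),(400,300)) for m in('rec','pip')]) for n in('top','scene')]
cv2.imwrite('pics/ov.png',np.vstack(ims))
E
```

```text
recess [0.51051264 0.17013384] 17.186760516098868
[[ 1.  -0.3]
 [ 1.3  0.2]
 [ 0.3  0.5]
 [-1.2 -2.6]
 [-0.4  1.9]
 [-1.7  0.3]
 [-0.2  0.6]
 [ 0.8 -0.6]]
pip [ 0.43534344 -0.2621412 ] 115.09324968770176
[[ 0.3  4.3]
 [-2.9  2.4]
 [ 2.6 -1.5]
 [ 0.  -5.2]]
tip px [ 0.37856923 -0.14871309  0.015     ] pred [ 0.38190776 -0.14803323] 0.12684339171913037 116.58935876728977
```

View pics/ov.png

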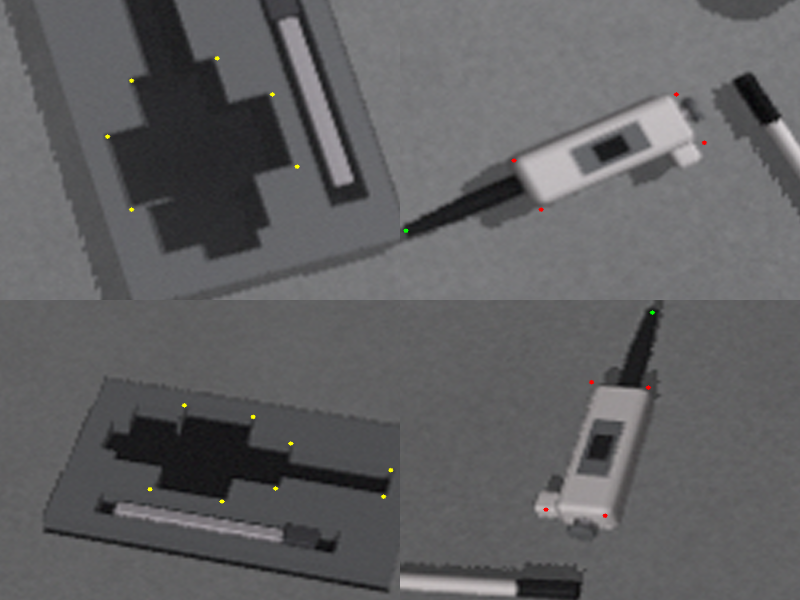

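Run:
```python
import cv2
s=cv2.imread('pics/scene0.png'); cv2.imwrite('pics/s.png',cv2.resize(s[210:310,120:190],None,fx=6,fy=6,interpolation=cv2.INTER_CUBIC))
t=cv2.imread('pics/top0.png'); cv2.imwrite('pics/a2.png',cv2.resize(t[255:330,335:450],None,fx=6,fy=6,interpolation=cv2.INTER_CUBIC))
```

```text
(no output)
```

View pics/s.png

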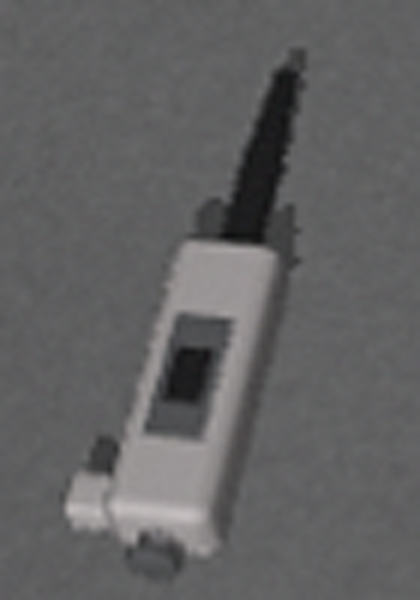

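View pics/a2.png

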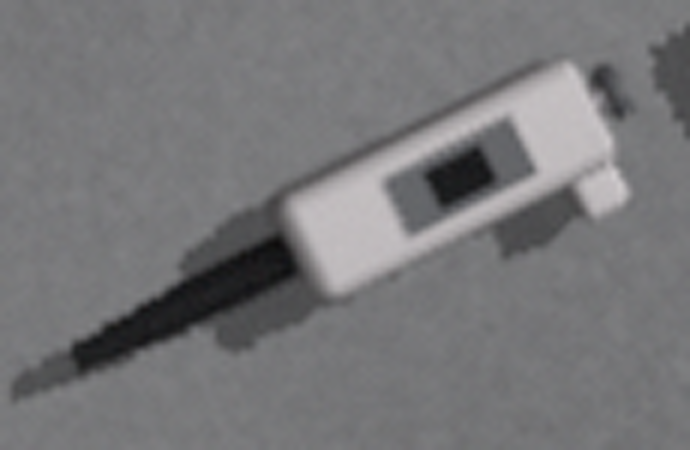

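Run:
```python
from fit import *
p=cam('top');ps=cam('scene')
T=np.array([(385,187),(408,237),(513,118),(538,165),(462,178),(75,365),(288,205),(325,293),(573,65),(610,155)])/6+[335,255]-.4
S=np.array([(236,318),(178,313),(205,441),(147,433),(188,376),(288,68),(275,253),(187,245),(208,530),(117,510)])/6+[120,210]-.4
for a,b in zip(T,S):
    r1=ray(p,a)[0];r2=ray(ps,b)[0]
    r1/=np.linalg.norm(r1); r2/=np.linalg.norm(r2)
    k=np.linalg.lstsq(np.c_[r1,-r2],ps['position']-p['position'],rcond=None)[0]
    A=p['position']+k[0]*r1;B=ps['position']+k[1]*r2
    print(((A+B)/2).round(4),'gap mm',((A-B)*1e3).round(1), 'onz top',onz(p,a,.03)[0].round(4),'scene',onz(ps,b,.03)[0].round(4))
# recess floor-corrected
names=[(134,15),(134,-15),(26,-50),(-26,-50),(26,50),(-26,50),(59,26),(59,-26)]
z=[.006,.02,.02,.02,.006,.006,.006,.02]
px=np.array([(122,122),(178,106),(300,281),(322,374),(117,336),(141,430),(142,262),(236,235)])/3.6+[115,145]-.4
W=np.array([onz(p,u,h)[0] for u,h in zip(px,z)]); t,a,res,Rm=rigid(np.array(names)/1e3,W); print('recess',t,np.degrees(a));print(res.round(1).tolist())
```

```text
[ 0.4362 -0.2399  0.0314] gap mm [-3.3 -2.6  0.8] onz top [ 0.4345 -0.2417  0.03  ] scene [ 0.4373 -0.2382  0.03  ]
[ 0.4199 -0.2477  0.0309] gap mm [-1.1 -0.9  0.3] onz top [ 0.4193 -0.2485  0.03  ] scene [ 0.42  -0.247  0.03 ]
[ 0.4569 -0.2802  0.0312] gap mm [-2.8 -2.2  0.7] onz top [ 0.4555 -0.2817  0.03  ] scene [ 0.4579 -0.2788  0.03  ]
[ 0.4416 -0.2879  0.0332] gap mm [-0.7 -0.6  0.2] onz top [ 0.4411 -0.2891  0.03  ] scene [ 0.4403 -0.2866  0.03  ]
[ 0.438  -0.2645  0.0315] gap mm [-1.5 -1.2  0.4] onz top [ 0.4372 -0.2655  0.03  ] scene [ 0.438  -0.2634  0.03  ]
[ 0.3808 -0.1466  0.0184] gap mm [-2.3 -1.8  0.5] onz top [ 0.3807 -0.1458  0.03  ] scene [ 0.3888 -0.1512  0.03  ]
[ 0.4298 -0.2115  0.0272] gap mm [-1.9 -1.5  0.4] onz top [ 0.429  -0.2117  0.03  ] scene [ 0.4324 -0.2119  0.03  ]
[ 0.4023 -0.2235  0.0248] gap mm [-0.7 -0.6  0.2] onz top [ 0.4024 -0.2226  0.03  ] scene [ 0.4057 -0.2252  0.03  ]
[ 0.4734 -0.3017  0.0226] gap mm [-3.3 -2.6  0.8] onz top [ 0.4717 -0.3008  0.03  ] scene [ 0.4788 -0.3027  0.03  ]
[ 0.4455 -0.3122  0.0242] gap mm [-2.9 -2.3  0.8] onz top [ 0.4442 -0.3115  0.03  ] scene [ 0.4502 -0.3128  0.03  ]
recess [0.51172759 0.17294238] 16.754567049533357
[[-0.5, -2.7], [1.9, 1.2], [0.5, 2.2], [-1.1, -0.5], [-0.2, 0.4], [-0.9, -0.7], [-0.8, -1.0], [1.2, 1.0]]
```

Both views agree. The short pipette's grip centre is at about (0.437, -0.261) with yaw 116°, and its measured tip matches the 126 mm prediction. The recess is at about (0.5115, 0.172) with yaw 16.9°. Next I'll compute the approach in tool axes.

```bash
cat > mv.py <<'E'
from h import *
import sys
def plan(x,y,z,yaw):
    s=state(); q=s['tool_rot']; Rc=R.from_quat([q[1],q[2],q[3],q[0]])
    Rt=R.from_euler('z',yaw,degrees=True)*R.from_euler('x',180,degrees=True)
    print('t',round(s['time'],2),'pos',s['tool_pos'].round(4),'toolx yaw',np.degrees(np.arctan2(*Rc.as_matrix()[:2,0][::-1])).round(2),'F',s['contact_force'].round(1),'w',round(s['gripper_width'],3),'j',s['joint_pos'].round(2))
    print('linear',(Rc.inv().apply(np.array([x,y,z])-s['tool_pos'])).round(4),'rot',np.degrees((Rc.inv()*Rt).as_rotvec()).round(2))
if __name__=='__main__': plan(*map(float,sys.argv[1:]))
E
python3 mv.py .437 -.261 .16 116
```

```text
t 0.1 pos [ 0.2064 -0.5893  0.2302] toolx yaw 19.3 F [-0.2 -0.2 -0.6] w 1.002 j [-1.35  0.05  1.61  0.    1.48 -0.12]
linear [ 0.3261 -0.2336  0.0707] rot [-7.00e-02 -1.00e-01 -9.67e+01]
```

Emit:
{"name": "apply_moves", "arguments": {
  "commands": [
    {"linear": [0.03, -0.021, 0], "delta_rot": [0, 0, -7], "fingers": 60},
    {"linear": [0.07, -0.05, 0], "delta_rot": [0, 0, -15], "fingers": 60},
    {"linear": [0.11, -0.079, 0], "delta_rot": [0, 0, -23], "fingers": 60},
    {"linear": [0.15, -0.107, 0], "delta_rot": [0, 0, -31], "fingers": 60},
    {"linear": [0.19, -0.136, 0.01], "delta_rot": [0, 0, -39], "fingers": 60},
    {"linear": [0.23, -0.165, 0.02], "delta_rot": [0, 0, -47], "fingers": 60},
    {"linear": [0.27, -0.193, 0.03], "delta_rot": [0, 0, -55], "fingers": 60},
    {"linear": [0.3, -0.215, 0.04], "delta_rot": [0, 0, -62], "fingers": 60}
  ]
}}

```text
time: 0.9
tool_pos: [0.4195, -0.2853, 0.1906]
tool_rot: [-0.0, 0.757, 0.654, 0.0]
contact_force: [1.4, -0.4, 0.6]
gripper_width: 0.764
```

```bash
python3 mv.py .437 -.261 .09 116
```

```text
t 0.9 pos [ 0.4195 -0.2853  0.1906] toolx yaw 81.67 F [ 1.4 -0.4  0.6] w 0.764 j [-0.74 -0.21  1.93  0.    1.42 -0.6 ]
linear [0.0265 0.0138 0.1006] rot [ 1.000e-02 -3.000e-02 -3.433e+01]
```

Emit:
{"name": "apply_moves", "arguments": {
  "commands": [
    {"linear": [0.008, 0.004, 0.015], "delta_rot": [0, 0, -7], "fingers": 60},
    {"linear": [0.016, 0.009, 0.03], "delta_rot": [0, 0, -15], "fingers": 60},
    {"linear": [0.024, 0.0135, 0.05], "delta_rot": [0, 0, -23], "fingers": 60},
    {"linear": [0.0265, 0.0138, 0.07], "delta_rot": [0, 0, -30], "fingers": 60},
    {"linear": [0.0265, 0.0138, 0.09], "delta_rot": [0, 0, -34.3], "fingers": 60},
    {"linear": [0.0265, 0.0138, 0.1], "delta_rot": [0, 0, -34.3], "fingers": 60},
    {"linear": [0.0265, 0.0138, 0.1], "delta_rot": [0, 0, -34.3], "fingers": 60},
    {"linear": [0.0265, 0.0138, 0.1], "delta_rot": [0, 0, -34.3], "fingers": 60}
  ]
}}

```text
time: 1.7
tool_pos: [0.4365, -0.264, 0.0918]
tool_rot: [0.0, 0.533, 0.846, -0.0]
contact_force: [0.3, -0.7, -0.1]
gripper_width: 0.767
```

```bash
python3 mv.py .437 -.261 .005 116
python3 - <<'E'
from h import *
for n in("scene",):
    im=eyes.grab_frame(n); cv2.imwrite("pics/s1.png",cv2.resize(im[180:340,60:260,::-1],None,fx=3.5,fy=3.5))
E
```

```text
t 1.7 pos [ 0.4365 -0.264   0.0918] toolx yaw 115.52 F [ 0.3 -0.7 -0.1] w 0.767 j [-0.69 -0.09  2.    0.    1.23 -1.14]
linear [0.0025 0.0017 0.0868] rot [ 0.01  0.02 -0.48]
```

View pics/s1.png

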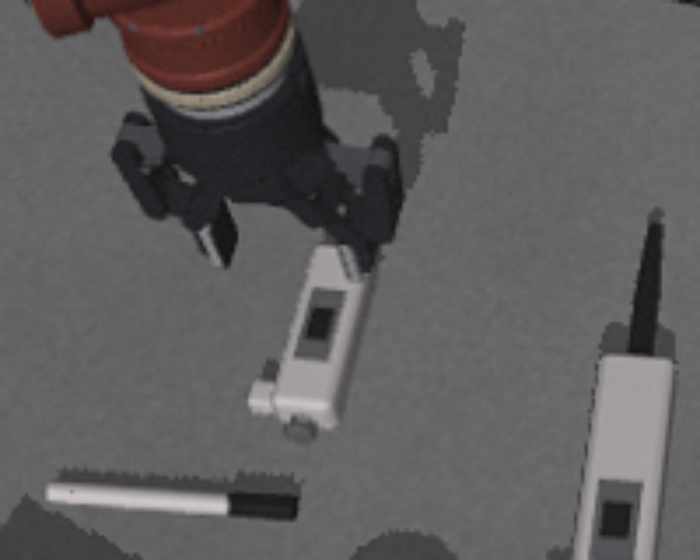

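Emit:
{"name": "apply_moves", "arguments": {
  "commands": [
    {"linear": [0.0025, 0.0017, 0.015], "delta_rot": [0, 0, -0.5], "fingers": 60},
    {"linear": [0.0025, 0.0017, 0.03], "delta_rot": [0, 0, -0.5], "fingers": 60},
    {"linear": [0.0025, 0.0017, 0.045], "delta_rot": [0, 0, -0.5], "fingers": 60},
    {"linear": [0.0025, 0.0017, 0.058], "delta_rot": [0, 0, -0.5], "fingers": 60},
    {"linear": [0.0025, 0.0017, 0.07], "delta_rot": [0, 0, -0.5], "fingers": 60},
    {"linear": [0.0025, 0.0017, 0.08], "delta_rot": [0, 0, -0.5], "fingers": 60},
    {"linear": [0.0025, 0.0017, 0.086], "delta_rot": [0, 0, -0.5], "fingers": 60},
    {"linear": [0.0025, 0.0017, 0.086], "delta_rot": [0, 0, -0.5], "fingers": 60}
  ]
}}

```text
time: 2.55
tool_pos: [0.4362, -0.2603, 0.0042]
tool_rot: [-0.001, 0.529, 0.848, 0.0]
contact_force: [-0.5, 0.1, -1.2]
gripper_width: 0.765
```

```bash
python3 mv.py .437 -.261 .005 116
python3 - <<'E'
from h import *
im=eyes.grab_frame("scene"); cv2.imwrite("pics/s2.png",cv2.resize(im[180:340,60:260,::-1],None,fx=3.5,fy=3.5))
E
```

```text
t 2.55 pos [ 0.4362 -0.2603  0.0042] toolx yaw 116.09 F [-0.5  0.1 -1.2] w 0.765 j [-0.68  0.04  2.04  0.    1.06 -1.14]
linear [-0.001   0.0004 -0.0008] rot [-0.05 -0.1   0.09]
```

View pics/s2.png

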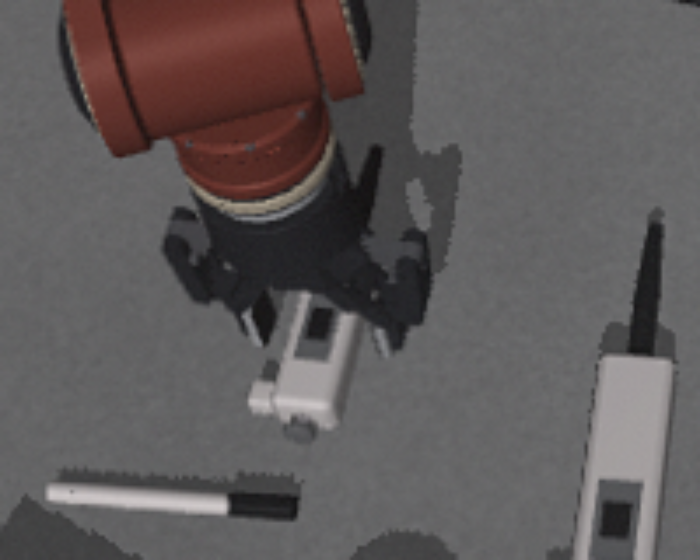

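The fingers straddle the handle, well centred and aligned (around crop 260-395, 330). I'm closing them now.

Emit:
{"name": "apply_moves", "arguments": {
  "commands": [
    {"linear": [0, 0, 0], "delta_rot": [0, 0, 0], "fingers": 255},
    {"linear": [0, 0, 0], "delta_rot": [0, 0, 0], "fingers": 255},
    {"linear": [0, 0, 0], "delta_rot": [0, 0, 0], "fingers": 255},
    {"linear": [0, 0, 0], "delta_rot": [0, 0, 0], "fingers": 255},
    {"linear": [0, 0, 0], "delta_rot": [0, 0, 0], "fingers": 255},
    {"linear": [0, 0, 0], "delta_rot": [0, 0, 0], "fingers": 255},
    {"linear": [0, 0, -0.01], "delta_rot": [0, 0, 0], "fingers": 255},
    {"linear": [0, 0, -0.025], "delta_rot": [0, 0, 0], "fingers": 255}
  ]
}}

```text
time: 3.4
tool_pos: [0.4354, -0.2596, 0.0295]
tool_rot: [-0.002, 0.529, 0.849, 0.0]
contact_force: [0.4, -0.5, -0.8]
gripper_width: 0.411
```

Emit:
{"name": "apply_moves", "arguments": {
  "commands": [
    {"linear": [0, 0, -0.015], "delta_rot": [0, 0, 0], "fingers": 255},
    {"linear": [0, 0, -0.03], "delta_rot": [0, 0, 0], "fingers": 255},
    {"linear": [0, 0, -0.05], "delta_rot": [0, 0, 0], "fingers": 255},
    {"linear": [0, 0, -0.07], "delta_rot": [0, 0, 0], "fingers": 255},
    {"linear": [0, 0, -0.09], "delta_rot": [0, 0, 0], "fingers": 255},
    {"linear": [0, 0, -0.105], "delta_rot": [0, 0, 0], "fingers": 255},
    {"linear": [0, 0, -0.115], "delta_rot": [0, 0, 0], "fingers": 255},
    {"linear": [0, 0, -0.115], "delta_rot": [0, 0, 0], "fingers": 255}
  ]
}}

```text
time: 4.2
tool_pos: [0.4376, -0.2614, 0.1474]
tool_rot: [0.002, 0.529, 0.849, -0.0]
contact_force: [-0.3, -0.4, -0.2]
gripper_width: 0.408
```

```bash
python3 mv.py .5115 .172 .14 16.9
python3 - <<'E'
from h import *
im=eyes.grab_frame("scene"); cv2.imwrite("pics/s3.png",cv2.resize(im[120:320,60:260,::-1],None,fx=3,fy=3))
E
```

```text
t 4.2 pos [ 0.4376 -0.2614  0.1474] toolx yaw 116.1 F [-0.3 -0.4 -0.2] w 0.408 j [-0.68 -0.16  1.96 -0.    1.34 -1.14]
linear [0.3567 0.2571 0.0066] rot [2.20e-01 6.00e-02 9.92e+01]
```

View pics/s3.png

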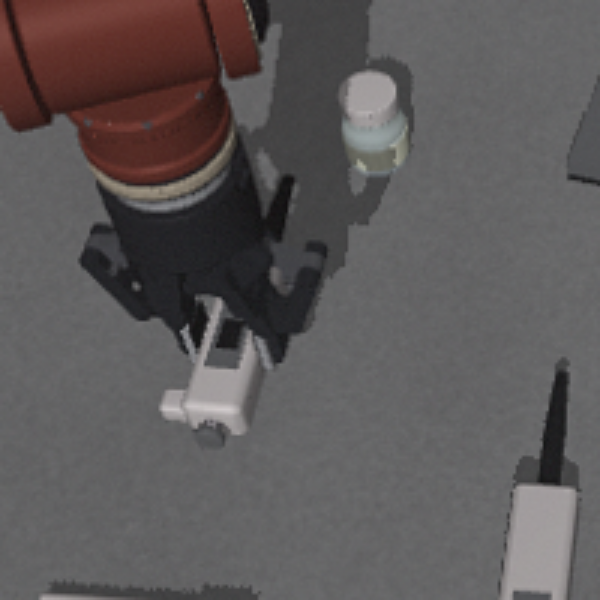

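The pipette is held level (width about 35 mm). I'll carry it at about 0.15 m, turning as it goes.

Emit:
{"name": "apply_moves", "arguments": {
  "commands": [
    {"linear": [0.025, 0.018, 0], "delta_rot": [0, 0, 5], "fingers": 255},
    {"linear": [0.06, 0.043, 0], "delta_rot": [0, 0, 12], "fingers": 255},
    {"linear": [0.095, 0.068, 0], "delta_rot": [0, 0, 20], "fingers": 255},
    {"linear": [0.13, 0.094, 0], "delta_rot": [0, 0, 28], "fingers": 255},
    {"linear": [0.165, 0.119, 0], "delta_rot": [0, 0, 36], "fingers": 255},
    {"linear": [0.2, 0.144, 0], "delta_rot": [0, 0, 44], "fingers": 255},
    {"linear": [0.23, 0.166, 0], "delta_rot": [0, 0, 50], "fingers": 255},
    {"linear": [0.25, 0.18, 0], "delta_rot": [0, 0, 54], "fingers": 255}
  ]
}}

```text
time: 5.05
tool_pos: [0.4875, 0.0457, 0.1438]
tool_rot: [-0.001, 0.857, 0.515, -0.001]
contact_force: [0.6, 0.1, 0.0]
gripper_width: 0.409
```

```bash
python3 mv.py .5115 .172 .1 16.9
```

```text
t 5.05 pos [0.4875 0.0457 0.1438] toolx yaw 62.01 F [0.6 0.1 0. ] w 0.409 j [-0.06 -0.21  2.01  0.    1.34  0.43]
linear [ 0.1228 -0.038   0.0438] rot [-0.14  0.09 45.11]
```

Emit:
{"name": "apply_moves", "arguments": {
  "commands": [
    {"linear": [0.025, -0.008, 0], "delta_rot": [0, 0, 8], "fingers": 255},
    {"linear": [0.055, -0.017, 0], "delta_rot": [0, 0, 16], "fingers": 255},
    {"linear": [0.085, -0.026, 0], "delta_rot": [0, 0, 24], "fingers": 255},
    {"linear": [0.11, -0.034, 0.01], "delta_rot": [0, 0, 32], "fingers": 255},
    {"linear": [0.122, -0.038, 0.02], "delta_rot": [0, 0, 40], "fingers": 255},
    {"linear": [0.1228, -0.038, 0.035], "delta_rot": [0, 0, 45], "fingers": 255},
    {"linear": [0.1228, -0.038, 0.044], "delta_rot": [0, 0, 45], "fingers": 255},
    {"linear": [0.1228, -0.038, 0.044], "delta_rot": [0, 0, 45], "fingers": 255}
  ]
}}

```text
time: 5.85
tool_pos: [0.5103, 0.1688, 0.0984]
tool_rot: [0.0, 0.989, 0.15, -0.003]
contact_force: [-0.3, -0.4, -1.7]
gripper_width: 0.409
```

```bash
python3 mv.py .5115 .172 .05 16.9
python3 - <<'E'
from h import *
a=eyes.grab_frame("scene"); b=eyes.grab_frame("top")
cv2.imwrite("pics/s4.png",np.hstack([cv2.resize(a[80:230,220:400,::-1],(480,400)),cv2.resize(b[110:310,90:250,::-1],(320,400))]))
E
```

```text
t 5.85 pos [0.5103 0.1688 0.0984] toolx yaw 17.2 F [-0.3 -0.4 -1.7] w 0.409 j [ 0.18 -0.03  1.93 -0.    1.25  1.45]
linear [ 0.0024 -0.0027  0.0484] rot [-0.03  0.32  0.3 ]
```

View pics/s4.png

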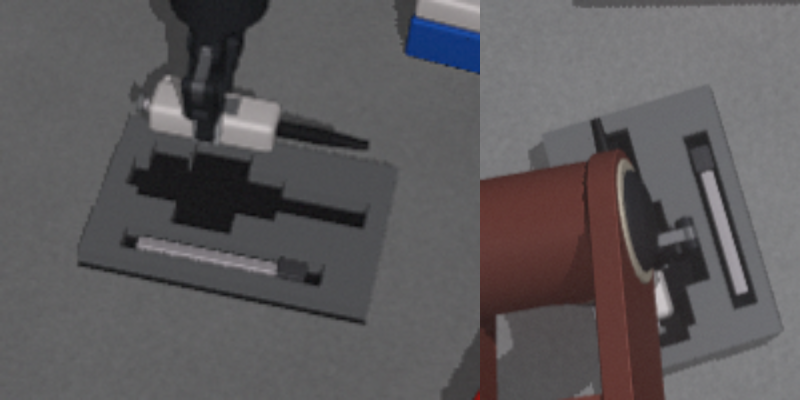

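Run:
```python
from h import *
p=cam('scene');a=np.radians(17.2);u=np.array([np.cos(a),np.sin(a),0]);c=np.array([.5103,.1688,.109])
print(proj(p,[c+.126*u, c-.066*u]), onz(p,[[357.5,134]],.109)-(c+.126*u))
```

```text
[[356.58630023 132.95348167]
 [269.73993331 116.59648631]] [[ 3.05887291e-03 -1.73951289e-03 -1.38777878e-17]]
```

Emit:
{"name": "apply_moves", "arguments": {
  "commands": [
    {"linear": [0.0024, -0.0027, 0.012], "delta_rot": [0, 0.3, 0.3], "fingers": 255},
    {"linear": [0.0024, -0.0027, 0.024], "delta_rot": [0, 0.3, 0.3], "fingers": 255},
    {"linear": [0.0024, -0.0027, 0.036], "delta_rot": [0, 0.3, 0.3], "fingers": 255},
    {"linear": [0.0024, -0.0027, 0.046], "delta_rot": [0, 0.3, 0.3], "fingers": 255},
    {"linear": [0.0024, -0.0027, 0.053], "delta_rot": [0, 0.3, 0.3], "fingers": 255},
    {"linear": [0.0024, -0.0027, 0.058], "delta_rot": [0, 0.3, 0.3], "fingers": 255},
    {"linear": [0.0024, -0.0027, 0.058], "delta_rot": [0, 0.3, 0.3], "fingers": 255},
    {"linear": [0.0024, -0.0027, 0.058], "delta_rot": [0, 0.3, 0.3], "fingers": 255}
  ]
}}

```text
time: 6.75
tool_pos: [0.5141, 0.1726, 0.0435]
tool_rot: [-0.0, 0.989, 0.146, 0.003]
contact_force: [-0.4, -0.0, -1.5]
gripper_width: 0.406
```

```bash
python3 mv.py .5115 .172 .01 16.9
python3 - <<'E'
from h import *
a=eyes.grab_frame("scene")
cv2.imwrite("pics/s5.png",cv2.resize(a[90:210,235:385,::-1],(750,600),interpolation=cv2.INTER_CUBIC))
p=cam('scene');s=state();c=s['tool_pos']+[0,0,.0108];al=np.radians(16.9);u=np.array([np.cos(al),np.sin(al),0])
print(((proj(p,[c+.126*u,c-.066*u])-[235,90])*5))
E
```

```text
t 6.75 pos [0.5141 0.1726 0.0435] toolx yaw 16.8 F [-0.4 -0.  -1.5] w 0.406 j [0.19 0.05 1.95 0.   1.14 1.46]
linear [-0.0028 -0.0001  0.0335] rot [ 0.   -0.33 -0.1 ]
[[605.19431803 300.67029429]
 [186.8601052  218.12550383]]
```

View pics/s5.png

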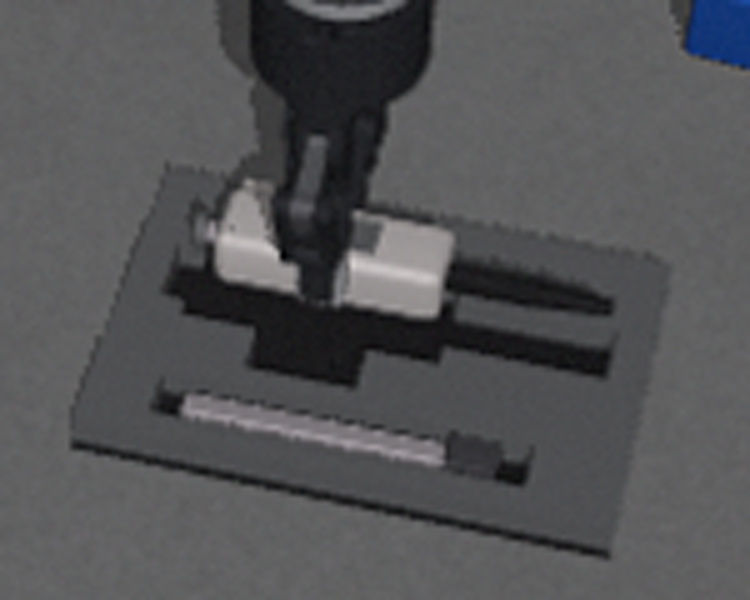

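Emit:
{"name": "apply_moves", "arguments": {
  "commands": [
    {"linear": [-0.004, 0, 0.003], "delta_rot": [0, 0, 0], "fingers": 255},
    {"linear": [-0.004, 0, 0.007], "delta_rot": [0, 0, 0], "fingers": 255},
    {"linear": [-0.004, 0, 0.011], "delta_rot": [0, 0, 0], "fingers": 255},
    {"linear": [-0.004, 0, 0.015], "delta_rot": [0, 0, 0], "fingers": 255},
    {"linear": [-0.004, 0, 0.019], "delta_rot": [0, 0, 0], "fingers": 255},
    {"linear": [-0.004, 0, 0.023], "delta_rot": [0, 0, 0], "fingers": 255},
    {"linear": [-0.004, 0, 0.026], "delta_rot": [0, 0, 0], "fingers": 255},
    {"linear": [-0.004, 0, 0.028], "delta_rot": [0, 0, 0], "fingers": 255}
  ]
}}

```text
time: 7.6
tool_pos: [0.5099, 0.1714, 0.0148]
tool_rot: [-0.0, 0.989, 0.146, 0.002]
contact_force: [0.7, -0.5, -0.3]
gripper_width: 0.411
```

```bash
python3 mv.py .5100 .172 .009 16.9
python3 - <<'E'
from h import *
a=eyes.grab_frame("scene")
cv2.imwrite("pics/s6.png",cv2.resize(a[90:210,235:385,::-1],(750,600),interpolation=cv2.INTER_CUBIC))
E
```

```text
t 7.6 pos [0.5099 0.1714 0.0148] toolx yaw 16.8 F [ 0.7 -0.5 -0.3] w 0.411 j [0.19 0.09 1.97 0.   1.08 1.46]
linear [ 0.0002 -0.0005  0.0058] rot [-0.01 -0.27 -0.1 ]
```

View pics/s6.png

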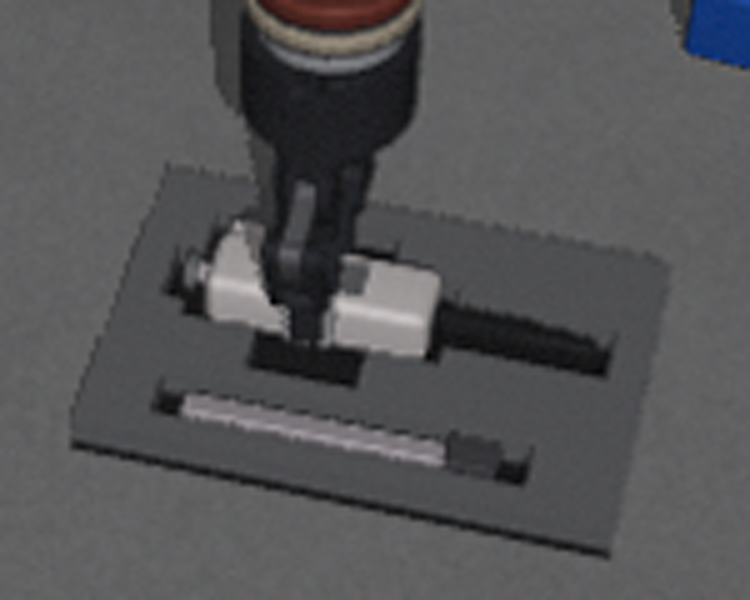

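It's entering the recess cleanly with no side force. Pressing home now.

Emit:
{"name": "apply_moves", "arguments": {
  "commands": [
    {"linear": [0, 0, 0.002], "delta_rot": [0, 0, 0], "fingers": 255},
    {"linear": [0, 0, 0.003], "delta_rot": [0, 0, 0], "fingers": 255},
    {"linear": [0, 0, 0.004], "delta_rot": [0, 0, 0], "fingers": 255},
    {"linear": [0, 0, 0.005], "delta_rot": [0, 0, 0], "fingers": 255},
    {"linear": [0, 0, 0.0055], "delta_rot": [0, 0, 0], "fingers": 255},
    {"linear": [0, 0, 0.006], "delta_rot": [0, 0, 0], "fingers": 255},
    {"linear": [0, 0, 0.006], "delta_rot": [0, 0, 0], "fingers": 255},
    {"linear": [0, 0, 0.006], "delta_rot": [0, 0, 0], "fingers": 255}
  ]
}}

```text
time: 8.45
tool_pos: [0.5103, 0.1715, 0.0123]
tool_rot: [-0.0, 0.989, 0.146, 0.002]
contact_force: [-10.0, -2.3, 19.7]
gripper_width: 0.409
```

```bash
python3 mv.py .5100 .172 .009 16.9
python3 - <<'E'
from h import *
a=eyes.grab_frame("scene")
cv2.imwrite("pics/s7.png",cv2.resize(a[90:210,235:385,::-1],(750,600),interpolation=cv2.INTER_CUBIC))
E
```

```text
t 8.45 pos [0.5103 0.1715 0.0123] toolx yaw 16.81 F [-10.   -2.3  19.7] w 0.409 j [0.19 0.09 1.97 0.   1.08 1.46]
linear [-0.0002 -0.0005  0.0033] rot [ 0.01 -0.19 -0.09]
```

View pics/s7.png

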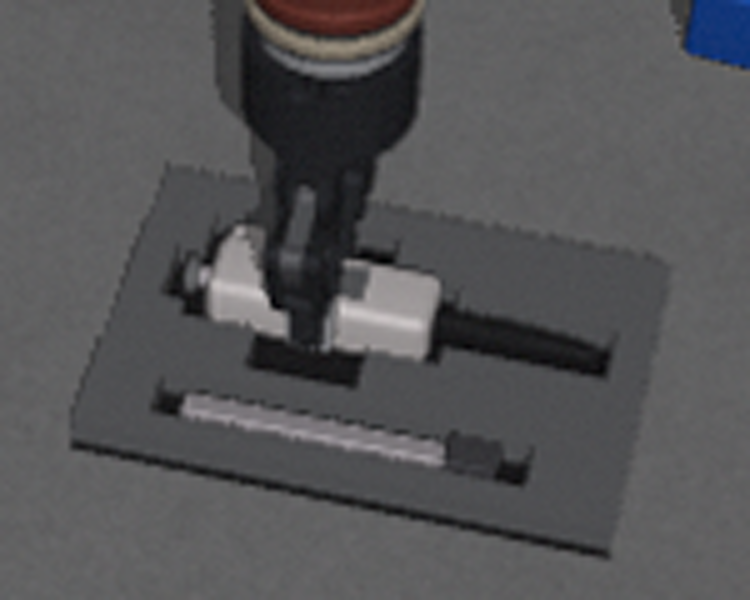

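Floor contact came with 20 N of press at TCP z = 0.012. I expected 0.010, so there may be about 2 mm of slip or pitch. I'm opening modestly inside the finger bays, then lifting.

Emit:
{"name": "apply_moves", "arguments": {
  "commands": [
    {"linear": [0, 0, 0], "delta_rot": [0, 0, 0], "fingers": 255},
    {"linear": [0, 0, 0], "delta_rot": [0, 0, 0], "fingers": 105},
    {"linear": [0, 0, 0], "delta_rot": [0, 0, 0], "fingers": 105},
    {"linear": [0, 0, 0], "delta_rot": [0, 0, 0], "fingers": 105},
    {"linear": [0, 0, 0], "delta_rot": [0, 0, 0], "fingers": 105},
    {"linear": [0, 0, 0], "delta_rot": [0, 0, 0], "fingers": 105},
    {"linear": [0, 0, 0], "delta_rot": [0, 0, 0], "fingers": 105},
    {"linear": [0, 0, 0], "delta_rot": [0, 0, 0], "fingers": 105}
  ]
}}

```text
time: 9.3
tool_pos: [0.5101, 0.1715, 0.0092]
tool_rot: [-0.0, 0.989, 0.146, 0.002]
contact_force: [0.2, -0.1, -0.0]
gripper_width: 0.592
```

```bash
python3 mv.py .5100 .172 .009 16.9
python3 - <<'E'
from h import *
a=eyes.grab_frame("scene")
cv2.imwrite("pics/s8.png",cv2.resize(a[90:210,235:385,::-1],(750,600),interpolation=cv2.INTER_CUBIC))
E
```

```text
t 9.3 pos [0.5101 0.1715 0.0092] toolx yaw 16.8 F [ 0.2 -0.1 -0. ] w 0.592 j [0.19 0.09 1.97 0.   1.07 1.46]
linear [ 0.0001 -0.0005  0.0002] rot [-0.   -0.29 -0.1 ]
```

View pics/s8.png

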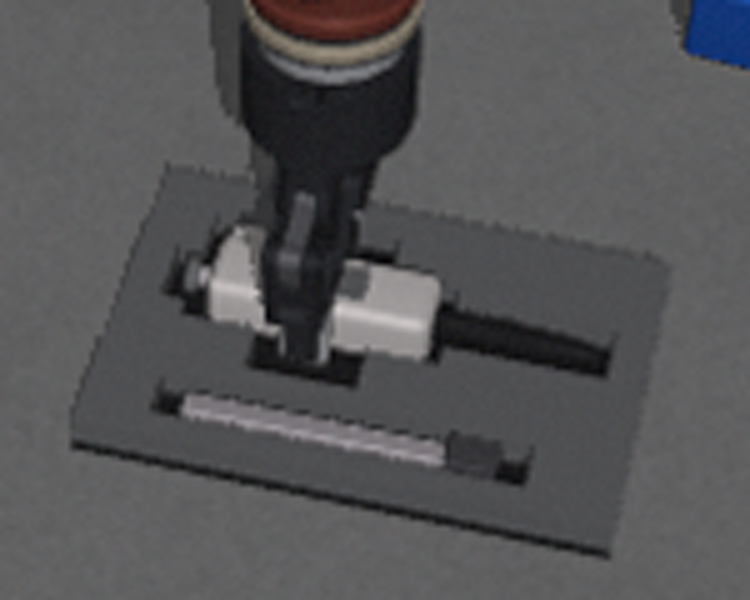

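Released with zero force. I'll lift straight up and swing clear to check.

Emit:
{"name": "apply_moves", "arguments": {
  "commands": [
    {"linear": [0, 0, -0.01], "delta_rot": [0, 0, 0], "fingers": 105},
    {"linear": [0, 0, -0.025], "delta_rot": [0, 0, 0], "fingers": 105},
    {"linear": [0, 0, -0.045], "delta_rot": [0, 0, 0], "fingers": 105},
    {"linear": [0, 0, -0.07], "delta_rot": [0, 0, 0], "fingers": 105},
    {"linear": [0, 0, -0.1], "delta_rot": [0, 0, 0], "fingers": 105},
    {"linear": [0, 0, -0.13], "delta_rot": [0, 0, 0], "fingers": 105},
    {"linear": [0, 0, -0.155], "delta_rot": [0, 0, 0], "fingers": 105},
    {"linear": [0, 0, -0.17], "delta_rot": [0, 0, 0], "fingers": 105}
  ]
}}

```text
time: 10.15
tool_pos: [0.5107, 0.1715, 0.1837]
tool_rot: [-0.0, 0.989, 0.146, 0.005]
contact_force: [-0.4, -1.2, -0.5]
gripper_width: 0.587
```

Emit:
{"name": "apply_moves", "arguments": {
  "commands": [
    {"linear": [-0.005, 0.02, -0.01], "delta_rot": [0, 0, 0], "fingers": 105},
    {"linear": [-0.01, 0.05, -0.02], "delta_rot": [0, 0, 0], "fingers": 105},
    {"linear": [-0.01, 0.085, -0.02], "delta_rot": [0, 0, 0], "fingers": 105},
    {"linear": [-0.01, 0.12, -0.02], "delta_rot": [0, 0, 0], "fingers": 105},
    {"linear": [-0.01, 0.16, -0.02], "delta_rot": [0, 0, 0], "fingers": 105},
    {"linear": [-0.01, 0.2, -0.02], "delta_rot": [0, 0, 0], "fingers": 105},
    {"linear": [-0.01, 0.23, -0.02], "delta_rot": [0, 0, 0], "fingers": 105},
    {"linear": [-0.01, 0.25, -0.02], "delta_rot": [0, 0, 0], "fingers": 105}
  ]
}}

```text
time: 10.95
tool_pos: [0.572, -0.0732, 0.1996]
tool_rot: [-0.0, 0.989, 0.145, 0.003]
contact_force: [0.2, -0.4, 0.2]
gripper_width: 0.588
```

Run:
```python
from h import *
a=eyes.grab_frame("scene");b=eyes.grab_frame("top")
cv2.imwrite("pics/s9f.png",a[:,:,::-1]);cv2.imwrite("pics/t9f.png",b[:,:,::-1])
cv2.imwrite("pics/s9.png",np.hstack([cv2.resize(a[110:210,240:380,::-1],None,fx=3,fy=3,interpolation=cv2.INTER_CUBIC),cv2.resize(b[145:310:,115:245,::-1],(380,483),interpolation=cv2.INTER_CUBIC)[:300]]) if 0 else cv2.resize(a[110:210,240:380,::-1],None,fx=5,fy=5,interpolation=cv2.INTER_CUBIC))
cv2.imwrite("pics/t9.png",cv2.resize(b[145:310,115:250,::-1],None,fx=3.6,fy=3.6,interpolation=cv2.INTER_CUBIC))
```

```text
(no output)
```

View pics/s9.png

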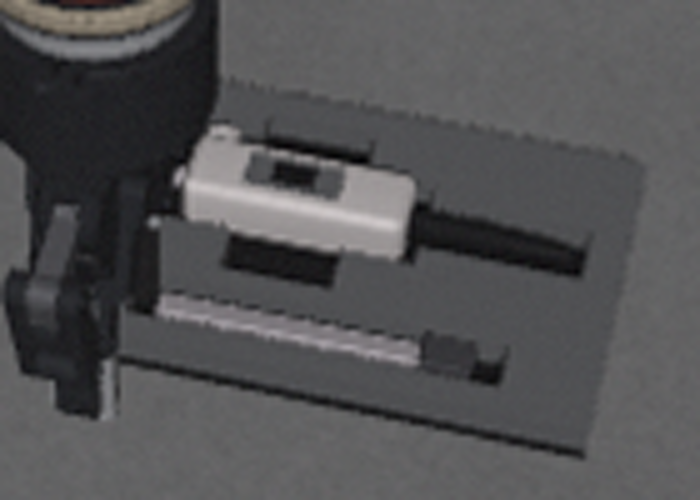

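View pics/t9.png

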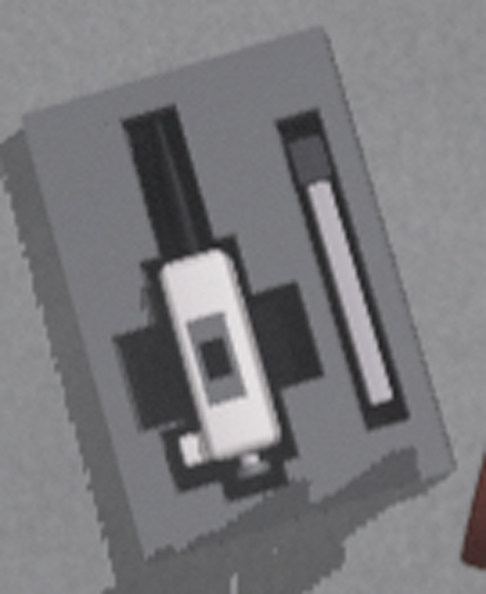

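View pics/t9f.png

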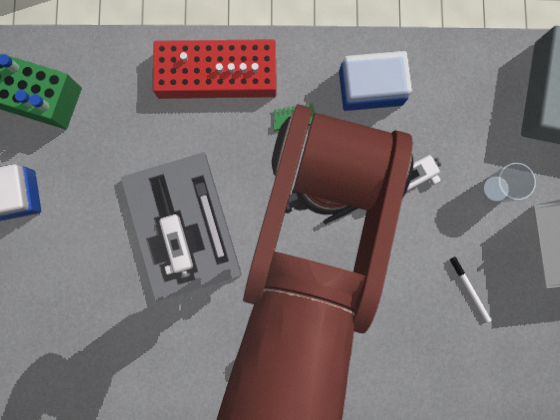

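Both views show the pipette sitting in the recess with nose, hook and handle all in place. The long one hasn't moved. Next I'll check position and height numerically from both views.

Run:
```python
from fit import *
p=cam('top');ps=cam('scene')
# window corners: nose y+, nose y-, rear y+, rear y-, centre ; handle nose y+,y-, rear y-
T=np.array([(188,323),(223,314),(210,405),(244,394),(215,358),(163,265),(230,250),(278,440)])/3.6+[115,145]-.4
S=np.array([(344,168),(337,197),(254,154),(248,183),(295,175),(412,180),(405,213),(188,185)])/5+[240,110]-.4
P=[]
for a,b in zip(T,S):
    r1=ray(p,a)[0];r2=ray(ps,b)[0]
    r1/=np.linalg.norm(r1); r2/=np.linalg.norm(r2)
    k=np.linalg.lstsq(np.c_[r1,-r2],ps['position']-p['position'],rcond=None)[0]
    A=p['position']+k[0]*r1;B=ps['position']+k[1]*r2;P.append((A+B)/2)
    print(P[-1].round(4),'gap',((A-B)*1e3).round(1))
P=np.array(P)
d=P[:2].mean(0)-P[2:4].mean(0);print('yaw',np.degrees(np.arctan2(d[1],d[0])),'pitch',np.degrees(np.arcsin(d[2]/np.linalg.norm(d))))
# expected window centre in pipette frame from first measurement (0.438,-0.2645) vs grip (.437,-.261),116deg
a=np.radians(116);v=np.array([.438-.437,-.2645+.261]);loc=[v@[np.cos(a),np.sin(a)],v@[-np.sin(a),np.cos(a)]];print('win local',loc)
y=np.radians(16.9);u=np.array([np.cos(y),np.sin(y)]);n=np.array([-u[1],u[0]]);c=P[4,:2]-loc[0]*u-loc[1]*n
e=c-[.5115,.172];print('grip',c,'err along',e@u,'across',e@n)
```

```text
[0.5278 0.1843 0.0386] gap [-0.8 -0.6 -0.2]
[0.5331 0.1673 0.0376] gap [-2.  -1.6 -0.4]
[0.4866 0.1731 0.0347] gap [-1.2 -0.9 -0.2]
[0.4927 0.1566 0.0336] gap [-2.1 -1.7 -0.3]
[0.5102 0.1706 0.0363] gap [-0.7 -0.6 -0.1]
[0.5569 0.1979 0.0352] gap [0.7 0.5 0.2]
[0.5666 0.1639 0.0489] gap [-5.8 -4.4 -1.4]
[0.4703 0.1392 0.0351] gap [-3.7 -2.9 -0.4]
yaw 15.081512966429436 pitch 5.341877898957535
win local [np.float64(-0.003584150308836165), np.float64(0.000635504967462605)]
grip [0.51376756 0.17105331] err along 0.0018944288839449618 across -0.0015649887333560606
```

Position error is about 2 mm and the top-face height of 0.036 is right. The 5° pitch comes from a short baseline, so I'll clear the view and measure it properly over the whole handle.

Emit:
{"name": "apply_moves", "arguments": {
  "commands": [
    {"linear": [0, 0.02, 0], "delta_rot": [0, 0, 0], "fingers": 105},
    {"linear": [-0.01, 0.05, 0], "delta_rot": [0, 0, 0], "fingers": 105},
    {"linear": [-0.02, 0.08, 0], "delta_rot": [0, 0, 0], "fingers": 105},
    {"linear": [-0.03, 0.11, 0], "delta_rot": [0, 0, 0], "fingers": 105},
    {"linear": [-0.04, 0.14, 0], "delta_rot": [0, 0, 0], "fingers": 105},
    {"linear": [-0.05, 0.16, 0], "delta_rot": [0, 0, 0], "fingers": 105},
    {"linear": [-0.05, 0.17, 0], "delta_rot": [0, 0, 0], "fingers": 105},
    {"linear": [-0.05, 0.17, 0], "delta_rot": [0, 0, 0], "fingers": 105}
  ]
}}

```text
time: 11.85
tool_pos: [0.5734, -0.2488, 0.199]
tool_rot: [-0.0, 0.989, 0.146, 0.003]
contact_force: [-0.7, -0.1, 1.2]
gripper_width: 0.59
```

Run:
```python
from h import *
a=eyes.grab_frame("scene")[:,:,::-1].copy();b=eyes.grab_frame("top")[:,:,::-1].copy()
p=cam('top');ps=cam('scene')
cv2.imwrite("pics/sA.png",a);cv2.imwrite("pics/tA.png",b)
# predictions: handle top edge centreline points for pitch 0,+5,-5 (nose up) about the grip centre
c=np.array([.513,.1712,.021]);yaw=np.radians(16.)
def pts(pitch):
    Rm=R.from_euler('ZY',[yaw,-np.radians(pitch)]).as_matrix()
    L=np.array([[.0483,.015,.0148],[.0483,-.015,.0148],[-.0513,-.015,.0148],[-.0513,.015,.0148],[.126,0,.004]])
    return c+L@Rm.T
for f,img,q,o,sc in(('s',a,ps,(250,110),6),('t',b,p,(140,165),6)):
    z=cv2.resize(img[o[1]:o[1]+95,o[0]:o[0]+130] if f=='s' else img[o[1]:o[1]+100,o[0]:o[0]+80],None,fx=sc,fy=sc,interpolation=cv2.INTER_CUBIC)
    z=np.clip(z.astype(float)*1.4,0,255).astype('uint8')
    for pt,col in((0,(0,255,0)),(5,(0,0,255)),(-5,(255,128,0))):
        for u in proj(q,pts(pt)): cv2.circle(z,tuple(((u-o+.5)*sc).astype(int)),2,col,-1)
    cv2.imwrite(f'pics/{f}B.png',z)
```

```text
(no output)
```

View pics/sB.png

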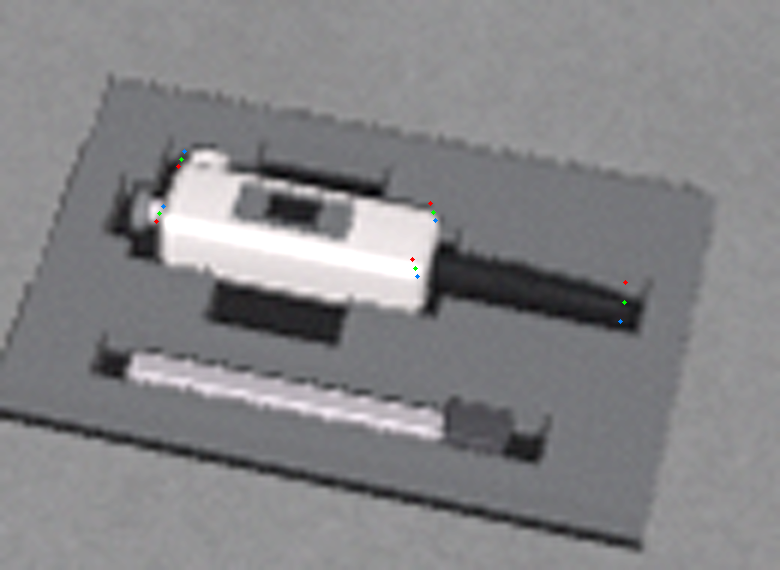

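View pics/tB.png

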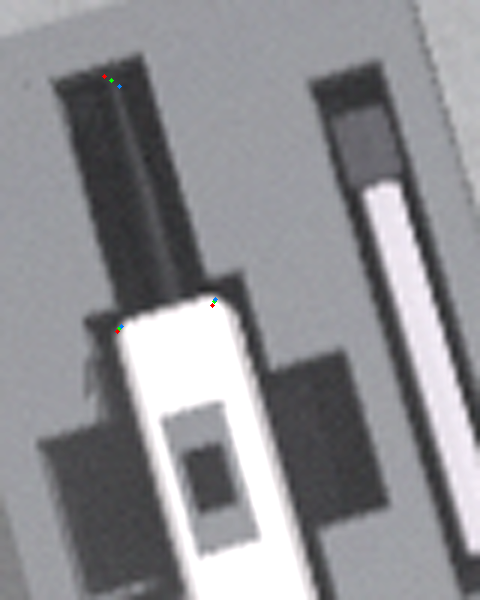

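Run:
```python
from h import *
p=cam('top');ps=cam('scene')
a=cv2.imread('pics/sA.png').max(2).astype(float);b=cv2.imread('pics/tA.png').max(2).astype(float)
def cross(v,th,rev=False):
    idx=range(len(v)-1) if not rev else range(len(v)-2,-1,-1)
    for i in idx:
        if (v[i]<th)!=(v[i+1]<th): return i+(th-v[i])/(v[i+1]-v[i])
# top: rows across handle, left and right edges
L=[];Rr=[]
for r in range(223,262):
    seg=b[r,150:205]; w=np.where(seg>125)[0]
    if len(w)<5: continue
    L.append((150+cross(seg,115),r));Rr.append((150+cross(seg,115,True),r))
def line(W):
    W=np.array(W)[:,:2];vx,vy,x0,y0=cv2.fitLine(W.astype(np.float32),cv2.DIST_HUBER,0,1e-4,1e-5).ravel();return np.degrees(np.arctan2(vy,vx)),(x0,y0)
for e in(L,Rr):
    print('top edge yaw',line(onz(p,e,.034)), len(e))
# scene: columns, upper and lower edges of white
U=[];D=[]
for cidx in range(290,320):
    seg=a[125:168,cidx]; 
    U.append((cidx,125+cross(seg,110)));D.append((cidx,125+cross(seg,110,True)))
for nm,e,zz in(('far',U,.034),('near',D,.020)): 
    e=np.array(e); print(nm,'scene',e[0],e[-1],'yaw if flat',line(onz(ps,e,zz)))
# sensitivity: flat-assumed yaw for pitch +3
al=np.radians(16.);
for pt in(0,3,6):
    d=np.array([np.cos(al),np.sin(al),np.tan(np.radians(pt))]);X=np.array([.51,.187,.034])+np.linspace(-.03,.05,9)[:,None]*d
    print(pt,line(onz(ps,proj(ps,X),.034))[0])
```

```text
top edge yaw (np.float32(33.528778), (np.float32(0.5155977), np.float32(0.19375825))) 39
top edge yaw (np.float32(-13.11635), (np.float32(0.5128948), np.float32(0.12635216))) 39
far scene [290.         138.61386139] [319.         144.46376812] yaw if flat (np.float32(17.030628), (np.float32(0.5227278), np.float32(0.19036645)))
near scene [290.         156.71052632] [319. 161.] yaw if flat (np.float32(19.536324), (np.float32(0.53630793), np.float32(0.15194122)))
0 16.000027
3 18.841824
6 21.74649
```

Run:
```python
from h import *
p=cam('top');ps=cam('scene')
a=cv2.imread('pics/sA.png').max(2);b=cv2.imread('pics/tA.png').max(2)
print('grey levels tray',b[170,170-30],a[185,330])
def side(img,roi,th,axis):
    x0,y0,x1,y1=roi;m=np.zeros_like(img);m[y0:y1,x0:x1]=(img[y0:y1,x0:x1]>th)*255
    n,l,s,c=cv2.connectedComponentsWithStats(m);k=1+np.argmax(s[1:,4]);return l==k,s[k]
def line(W):
    vx,vy,x0,y0=cv2.fitLine(W[:,:2].astype(np.float32),cv2.DIST_HUBER,0,1e-4,1e-5).ravel();return round(float(np.degrees(np.arctan2(vy,vx))),1)
for th in(140,160):
    m,s=side(b,(150,205,195,285),th,0);print('top',s)
    rows=range(s[1]+8,s[1]+s[3]-18)
    L=np.array([(np.where(m[r])[0].min()-.5,r) for r in rows]);Q=np.array([(np.where(m[r])[0].max()+.5,r) for r in rows])
    print(' yaw',line(onz(p,L,.034)),line(onz(p,Q,.034)))
for th in(125,140,160):
    m,s=side(a,(265,125,330,170),th,0);print('scene',s)
    cols=range(288,319)
    L=np.array([(r,np.where(m[:,r])[0].min()-.5) for r in cols]);Q=np.array([(r,np.where(m[:,r])[0].max()+.5) for r in cols])
    print(' yaw if flat',line(onz(ps,L,.034)),line(onz(ps,Q,.024)))
```

```text
grey levels tray 132 71
top [160 215  32  57 826]
 yaw 16.7 17.5
top [161 215  31  56 720]
 yaw 17.1 17.2
scene [275 135  48  27 626]
 yaw if flat 49.0 19.9
scene [275 135  48  26 605]
 yaw if flat 46.1 20.2
scene [277 138  45  23 455]
 yaw if flat 47.9 12.4
```

The top view gives a yaw of 17.1°. In the scene view the far top edge, assumed flat, gives 17.0°. At that sensitivity the pitch is about 0°, so it lies flat. The arm is clear, and I'll hand the job in.

Run:
```python
from plant import state,job_done
import cv2,numpy as np
a=cv2.imread('pics/scene0.png').astype(int);b=cv2.imread('pics/sA.png').astype(int)
print('long nose region diff',np.abs(a-b)[235:285,235:255].mean(), state()['contact_force'])
print(job_done())
```

```text
long nose region diff 6.100666666666666 [-0.54701741  0.31755041  0.75498267]
the job is handed in; nothing more can be done
None
```

I put the shorter pipette back in the tray recess with its nose in the narrow end, pressed it down with about 20 N, released it and handed the job in at about 12 s. No verdict was reported.

**Last checks that agreed:**
- **Position:** the grip centre is about 2 mm from the recess point along its length and about 1.5 mm across it.
- **Direction:** yaw is about 17.1°, against 16.9° for the recess.
- **Height:** the handle's top face is at about 36 mm, which matches fully seated.
- **Longer pipette:** it looks unmoved and was never touched. I checked this only by eye, because the arm partly covered it in the last pictures.
- **Arm:** it stands clear at a height of 0.2 m with no contact force.

**Checks that disagreed:**
- **Pitch:** a first estimate from the small display window gave about 5°, but its baseline was too short to trust. The handle's far top edge gave about 0°. The lower near edge, partly hidden by the tray rim, suggested 2–3°.
- **Contact height:** while pressing, the tool stopped about 2 mm higher than expected. I put that down to slip in the grip, because the pipette did not visibly move when released.

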